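# Lift the round roll with the kitchen tongs

### The arm

A 6-joint arm with a two-finger parallel gripper is mounted at the origin on the work surface. World frame = base frame: x ahead of the robot, y to its left, z up, the work surface at z = 0. Lengths are in m, angles in rad, forces in N, time in s.
With the tool pointing down it reaches from about 0.375 to 0.9 m from the base axis. Payload 3.1 kg.
Tool frame: the origin (TCP) lies on the centre line of the jaws, within the pads' length; the fingertips stand 17 mm ahead of it and the grasp point (between the pads) lies 2 mm behind it; y points along the fingers, x is the direction in which the jaws open and shut, and the axes are right-handed (so a half turn about y gives the same grasp; the last joint's range is limited). The gripper opens to 87 mm and grips with 3 to 60 N. Pads are 19 mm wide; open, the fingers measure 117 mm over their backs; the gripper's body (75 mm by 190 mm) begins 51 mm behind the grasp point.
Start: joints at [-1.282, 0.527, 1.433, -0, 1.181, -0.178], TCP at [0.281, -0.558, 0.24] pointing down, gripper open.
Joint ranges: [-3.08, 3.08], [-0.75, 2.2], [0.22, 2.44], [-1.43, 4.57], [0, 2.65], [-2.85, 2.85]. Speed limits (rad/s): [2.79, 2.79, 3.14, 3.14, 3.14, 3.14].

### API

Orientations are given as [roll, pitch, yaw] about the fixed x, y, z axes, in that order (R = Rz(yaw) Ry(pitch) Rx(roll)).
In Python, from plant import manip gives the robot as it stands.
- The arm moves only by the shell command python3 -m inch 'ROWS' [OPENING]. ROWS is JSON, a list of rows, each a list of 2 entries, a list of its own where there are three numbers: the shift along the tool's x, y, z in m, then the turn, a rotation vector about the tool's x, y, z in rad. In form: [[[x, y, z], [ax, ay, az]], ...]. A call has 1 to 10 rows; each row is the pose to reach, as a shift and turn from the pose measured when the call began, along the tool's axes at that moment; what a row does not reach only later rows make up. A row lasts 1/10 s, in which the tool goes at most 50 mm and 8.59 degrees, less where a joint would pass 70% of its speed; a pose out of reach is approached as far as the arm can. A call with a gripper value outside its range is refused whole. OPENING is the closure, from -1 (fully open) to 1 (shut), so that 0 is half open, set as the call begins (- or left out, the last holds). The fingers move at their own pace and stop on an object; the grip force is fixed at half the most. Time passes only in rows, so rows that repeat a pose let the fingers close. It gives the time, the measured TCP pose, the force and the opening at its end, in the units of the state.
- manip.sense(): the state, without advancing time (a new reading comes with each control period).
- manip.read_camera(name): name is "scene" or "top" or "wrist"; returns the picture (480x640x3 uint8, red, green, blue); there is no depth.
- manip.get_calibration(name): a dict with "intrinsics" (3x3 intrinsics, pixels), "world_from_camera" (4x4, takes a point from camera to world coordinates); the wrist camera has in their place "tool_from_camera" (4x4, takes a point from camera to tool coordinates, whose origin is the TCP and whose axes are the tool frame's). Camera axes: x right, y down, z forward; pixel columns grow to the right and rows downward; lengths in m; the calibration is good to about 2 mm. The wrist camera is an equidistant fisheye: a pixel r from the principal point sees the ray r / f radians off the axis. A picture is of the moment at which its call begins: read the wrist's pose just before it. get_calibration takes no time and is no camera call.
- manip.close_job(): hands the job in, once; it reports no verdict.
The state is a dict: "clock": time; "joints": joint angles; "dq": joint speeds; "joint_efforts": joint torques, N m; "eef_pos": TCP position; "orientation": TCP orientation; "force": force on the tool from outside, world axes, zero at the start; "moment": the same for the moment, N m; "gripper_width": finger opening in m.
Only numpy, scipy, OpenCV 4.12 (cv2) and the standard library are available. Lean on these libraries where they do the work, as an engineer would, in place of code of your own. Each camera call takes 0.05 s, during which the arm holds its last target.

### The job

Pick up the sprung kitchen tongs, close them on the round bread roll on the board and lift it, so that you finish while still holding the roll up in the tongs, at least 12 cm above the crate top. Keep the gripper itself off both rolls, and leave the long roll and the other things where they stand.

Things in the scene. Friction and masses are not known exactly. Their poses are not given: they have to be found in the camera images.
- tongs: Steel kitchen tongs lying flat on the crate top: two sprung arms joined at a round head (22 mm across, 24 mm tall), 255 mm long in all, 112 g. Origin on the underside of the head, on its axis. x: along the centre line towards the tips; z: up. Balance point about 110 mm from the origin. Each arm has a black rubber grip pad on its outer side, 56 mm long and 24 mm tall: grip there.
- tongs_grip (a point): Point of the tongs midway between the two grip pads, half-way up (12 mm above the underside), 110 mm from the head's axis; axes as the tongs. Squeeze the pads along y. Over the pads' outer faces: 54 mm relaxed (fully open), 32 mm closed on the round roll. The pad faces are parallel at a half squeeze (11 mm); relaxed they splay by 0.05 rad a side, wider toward the tips.
- tongs_tips (a point): Point midway between the two flat tip plates, half-way up (11 mm above the underside of the tongs), 112.5 mm ahead of tongs_grip; same axes. Each steel plate is 42 mm long (x), 22 mm tall, 3 mm thick. The gap between them is 89 mm relaxed, 45 mm when closed on the round roll: it shrinks 2 mm for each 1 mm that the pads are squeezed together. Both arms swing alike, so the point stays central.
- tong_left (a joint): Closing angle of the left arm of the tongs: 0 relaxed (fully open), about 0.10 rad closed on the round roll, 0.17 at most. The spring pushes back with about 6 N at 0.05 rad (pads squeezed by 11 mm in all) and 13 N at 0.10 rad (22 mm): a squeeze of 9 to 13 mm is enough to carry the tongs with the tips still open.
- tong_right (a joint): Closing angle of the right arm of the tongs; about the same as that of the left arm at all times.
- roll_center (a point): Centre (half-way up) of the small round bread roll, 45 mm across and 34 mm high, upright sides from 7 to 20 mm above its underside, 20 to 45 g, loose on the board. z: up.
- long_roll: Long bread roll, 89 x 34 x 30 mm (along its x, y, z), loose on the other half of the board; origin at the centre of its underside. Not to be taken.
- board: Dark wooden bread board, fixed, 140 x 340 x 12 mm (x, y, z), flat on the crate top; origin at the centre of its underside. The rolls sit about 90 mm either side of its middle along its y, either way round.
- shaker: Empty glass salt shaker with steel cap, 38 mm across, 68 mm high, standing on the board between the rolls, about 35 mm off the middle along the board's +x; origin at the centre of its underside.
- bottle: Clear plastic bottle with a white twist cap, 62 mm across, 190 mm high; origin at the centre of its underside.
- pen_case: Red plastic pen case, 190 x 60 x 30 mm (x, y, z), lying; origin at the centre of its underside.
- spoon: Chrome spoon, 160 mm long, lying along its x; origin under its middle.
There are look-alikes about, which are no part of the job. What is shaped like the part that bears roll_center but green or red is not meant.

How it is judged:
By the outcome, as a careful person would: the job done as asked, in the order asked, and still so for the second after the job is handed in, while the arm keeps its last pose, push and grip.
It also fails if it takes over 42 s, if anything falls off the work surface, if the arm or the gripper's body presses on something with over 40 N, if the wrist force passes 120 N, or if a joint passes its speed limit or range.

## Working session

There is one attempt and no reset: what is moved stays moved. The work goes in short steps, Python scripts to look and compute and a shell command to move; the robot and the scene stay as the last step left them, time stands still between calls to the robot, and variables do not carry over. Pictures are saved under pics/ and viewed, and the job is handed in when it is done.

```bash
ls; mkdir -p pics; python3 - <<'E'
from plant import manip
import cv2,numpy as np
print(manip.sense())
for n in ("scene","top"):
    im=manip.read_camera(n); cv2.imwrite(f"pics/{n}0.png",im[:,:,::-1]); c=manip.get_calibration(n); print(n,c)
print(manip.get_calibration("wrist"))
E
```

```text
pics
{'clock': 0.0, 'joints': array([-1.28252736e+00,  5.28465307e-01,  1.43390030e+00,  3.07643142e-05,
        1.18136892e+00, -1.78472595e-01]), 'dq': array([-0.00082365, -0.00123386, -0.0003203 , -0.00108683, -0.00196505,
       -0.00024629]), 'joint_efforts': array([ 5.21851889e-04, -4.40030479e+01, -1.76593423e+01,  6.34628325e-02,
        5.83612360e-02, -1.64111511e-04]), 'eef_pos': array([ 0.28108728, -0.55745537,  0.23857275]), 'orientation': array([-1.5703881 ,  0.00210281, -1.10406605]), 'force': array([-0.36618899, -0.38234593,  0.0275909 ]), 'moment': array([0.03802062, 0.02523984, 0.0022225 ]), 'gripper_width': 0.08680460928770187}
scene {'intrinsics': array([[481.315685  ,   0.        , 316.49166839],
       [  0.        , 481.315685  , 240.43440693],
       [  0.        ,   0.        ,   1.        ]]), 'world_from_camera': array([[ 1.35534053e-01,  6.13500990e-01, -7.77976257e-01,
         1.31926213e+00],
       [ 9.90772688e-01, -8.38892921e-02,  1.06452187e-01,
        -8.74129017e-02],
       [ 4.46448692e-05, -7.85225523e-01, -6.19209880e-01,
         6.55397919
[... 366 characters left out ...]
742, -0.0210286 ,  0.01108472, -0.01264086],
       [-0.00800469, -0.14127239, -0.9899384 ,  1.04891753],
       [ 0.        ,  0.        ,  0.        ,  1.        ]])}
{'intrinsics': array([[371.64829954,   0.        , 317.32115625],
       [  0.        , 371.64829954, 238.77962344],
       [  0.        ,   0.        ,   1.        ]]), 'tool_from_camera': array([[ 9.99999249e-01,  5.45212620e-04, -1.09718967e-03,
        -3.95449627e-04],
       [ 1.20069480e-03, -2.57943070e-01,  9.66159372e-01,
        -1.44602423e-01],
       [ 2.43749810e-04, -9.66159964e-01, -2.57943531e-01,
         6.93916694e-02],
       [ 0.00000000e+00,  0.00000000e+00,  0.00000000e+00,
         1.00000000e+00]])}
```

View pics/scene0.png

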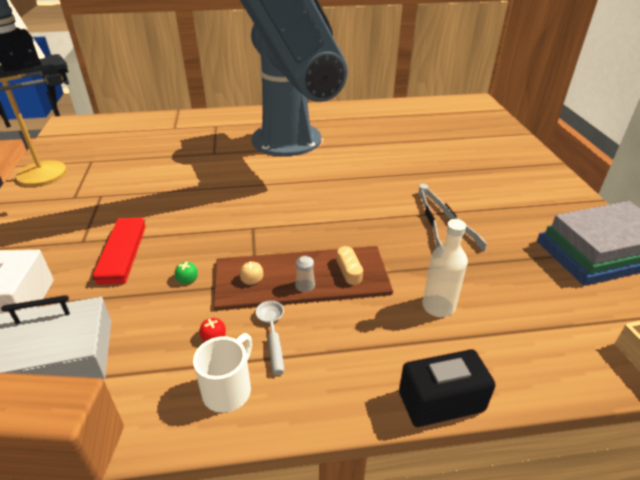

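View pics/top0.png

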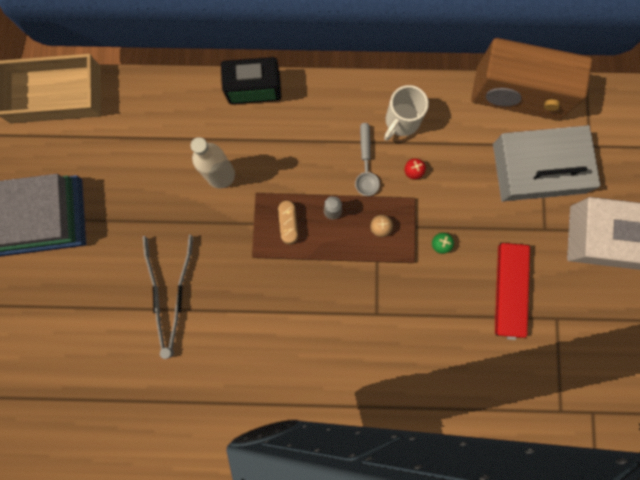

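The scene view shows the tongs head at about (424,188), the round roll at (252,273) and the long roll at (350,265). In the top view the tongs head is at (165,353), the tips at (148,238) and (193,237), the round roll at (382,226), the shaker at (333,207) and the bottle at (215,165). The green and red balls are the look-alikes.

```bash
cat > h.py <<'E'
import cv2,numpy as np
from plant import manip
def ray(n,uv):
    c=manip.get_calibration(n);K=c["intrinsics"];T=c["world_from_camera"]
    d=T[:3,:3]@np.linalg.solve(K,[uv[0],uv[1],1.]);return T[:3,3],d
def onz(n,uv,z):
    o,d=ray(n,uv);return o+d*(z-o[2])/d[2]
def tri(u1,u2):
    o,d=ray("scene",u1);p,e=ray("top",u2)
    s=np.linalg.lstsq(np.c_[d,-e],p-o,rcond=None)[0]
    a,b=o+d*s[0],p+e*s[1];return (a+b)/2,np.linalg.norm(a-b)
E
python3 - <<'E'
from h import *
np.set_printoptions(precision=4,suppress=True)
print("head",tri((424,188),(165,353)))
print("roll",tri((252,273),(382,226)))
print("shaker cap",tri((305,260),(333,203)))
print("bottle cap",tri((456,229),(200,146)))
for uv in [(253,261),(415,262),(417,199),(257,194)]: print("board",onz("top",uv,.012))
for z in (0,.02,.05): print(z,onz("top",(165,353),z),onz("scene",(424,188),z))
im=cv2.imread("pics/top0.png")
cv2.imwrite("pics/topc.png",cv2.resize(im[220:370,110:260],None,fx=4,fy=4,interpolation=cv2.INTER_CUBIC))
cv2.imwrite("pics/topb.png",cv2.resize(im[180:280,240:430],None,fx=4,fy=4,interpolation=cv2.INTER_CUBIC))
im=cv2.imread("pics/scene0.png")
cv2.imwrite("pics/scc.png",cv2.resize(im[170:270,400:500],None,fx=5,fy=5,interpolation=cv2.INTER_CUBIC))
E
```

```text
head (array([0.3447, 0.3143, 0.0167]), np.float64(0.002621212657495395))
roll (array([ 0.6125, -0.1197,  0.0261]), np.float64(0.00471104083079607))
shaker cap (array([ 0.6472, -0.0182,  0.0769]), np.float64(0.002691963664842146))
bottle cap (array([0.7234, 0.2241, 0.1801]), np.float64(0.002785847579212086))
board [0.5356 0.1437 0.012 ]
board [ 0.5407 -0.1923  0.012 ]
board [ 0.6746 -0.197   0.012 ]
board [0.6785 0.1413 0.012 ]
0 [0.3433 0.3182 0.    ] [0.3189 0.3263 0.    ]
0.02 [0.3447 0.3119 0.02  ] [0.3494 0.3137 0.02  ]
0.05 [0.3469 0.3025 0.05  ] [0.3952 0.2948 0.05  ]
```

View pics/topc.png

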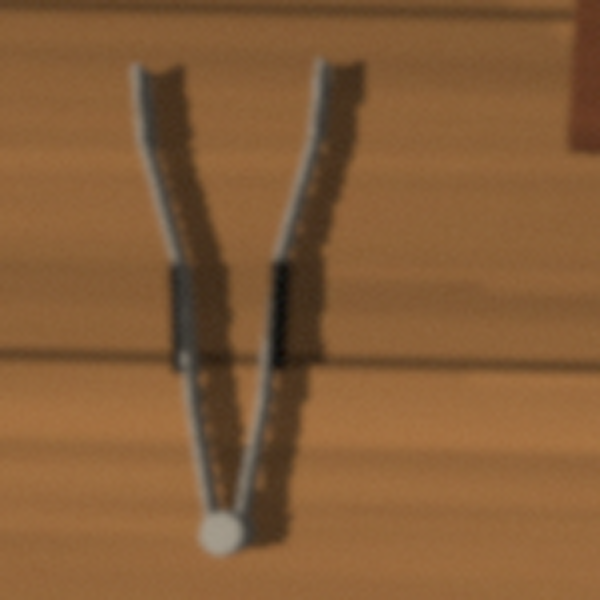

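View pics/topb.png

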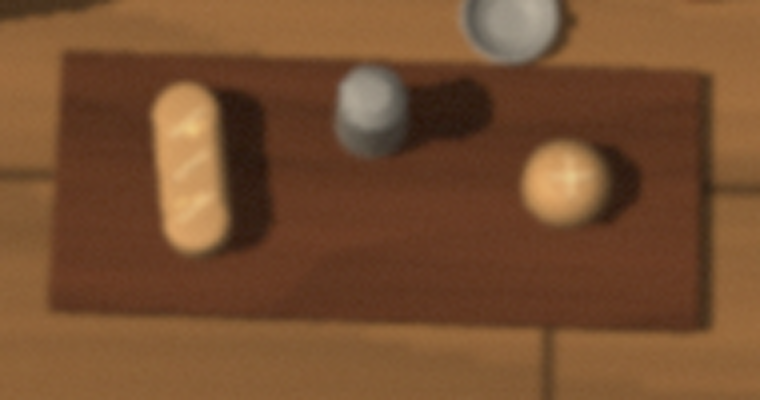

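View pics/scc.png

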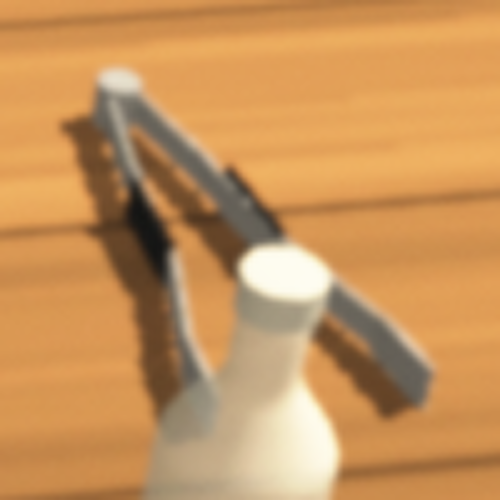

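```bash
cat >> h.py <<'E'
from scipy.spatial.transform import Rotation as R
np.set_printoptions(precision=4,suppress=True)
def rot(s): return R.from_euler("xyz",s["orientation"])
def plan(p,yaw):
    s=manip.sense();r=rot(s)
    t=R.from_euler("xyz",[-np.pi/2,0,yaw])
    print("t",s["clock"],"pos",s["eef_pos"],"rpy",s["orientation"],"F",s["force"],"w",round(s["gripper_width"],4),"q",s["joints"])
    print("shift",r.inv().apply(np.array(p)-s["eef_pos"]),"turn",(r.inv()*t).as_rotvec())
E
python3 - <<'E'
from h import *
f=lambda x,y,z:onz("top",(110+x/4,220+y/4),z)[:2]
h=f(222,533,.024); 
l=f(138,66,.022); r_=f(320,62,.022); p=(f(172,265,.024)+f(174,368,.024)+f(292,262,.024)+f(288,366,.024))/4
print(h,l,r_,p,np.linalg.norm(l-r_))
m=(l+r_)/2; d=m-h; print("tip mid",m,"yaw",np.arctan2(d[1],d[0]),np.linalg.norm(d)); u=d/np.linalg.norm(d)
print("grip from head",h+.11*u,"along pads",(p-h)@u, "lat",u[0]*(p-h)[1]-u[1]*(p-h)[0])
print("roll",onz("top",(240+566/4,180+183/4),.029))
g=h+.11*u; plan([g[0],g[1],.2],np.arctan2(d[1],d[0])-np.pi/2)
E
```

```text
[0.3446 0.3096] [0.5808 0.3698] [0.5849 0.2753] [0.4533 0.3121] 0.09459716482651893
tip mid [0.5828 0.3226] yaw 0.05419190000885919 0.2386361874617736
grip from head [0.4544 0.3156] along pads 0.1086761824416708 lat -0.0034755001488194137
roll [ 0.6124 -0.1207  0.029 ]
t 0.1 pos [ 0.2811 -0.5575  0.2387] rpy [-1.5704  0.0019 -1.1041] F [-0.3582  0.1927  0.1085] w 0.0872 q [-1.2825  0.5284  1.4338 -0.      1.1814 -0.1784]
shift [-0.7017  0.0402  0.5476] turn [ 0.0001  0.4125 -0.002 ]
```

```bash
python3 - <<'E'
from h import *
plan([.48,-.12,.24],.054-np.pi/2)
E
```

```text
t 0.1 pos [ 0.2811 -0.5575  0.2387] rpy [-1.5704  0.0019 -1.1041] F [-0.3582  0.1927  0.1085] w 0.0872 q [-1.2825  0.5284  1.4338 -0.      1.1814 -0.1784]
shift [-0.3012 -0.0006  0.3745] turn [ 0.0001  0.4127 -0.002 ]
```

```bash
python3 -m inch '[[[-0.301,0,0.3745],[0,0.413,0]],[[-0.301,0,0.3745],[0,0.413,0]],[[-0.301,0,0.3745],[0,0.413,0]],[[-0.301,0,0.3745],[0,0.413,0]],[[-0.301,0,0.3745],[0,0.413,0]],[[-0.301,0,0.3745],[0,0.413,0]],[[-0.301,0,0.3745],[0,0.413,0]],[[-0.301,0,0.3745],[0,0.413,0]],[[-0.301,0,0.3745],[0,0.413,0]],[[-0.301,0,0.3745],[0,0.413,0]]]' -1
python3 - <<'E'
from h import *
plan([.45,.312,.16],.054-np.pi/2)
E
```

```text
clock: 1.1
eef_pos: [0.4804, -0.1168, 0.2391]
orientation: [-1.572, 0.003, -1.515]
force: [-0.8, 0.7, -0.1]
gripper_width: 0.087
t 1.1 pos [ 0.4804 -0.1168  0.2391] rpy [-1.5719  0.0031 -1.5147] F [-0.7865  0.6843 -0.0898] w 0.087 q [-0.4663  0.354   1.7528  0.0025  1.0373  1.0471]
shift [-0.4296  0.0805 -0.0062] turn [ 0.0011  0.0021 -0.0031]
```

```bash
python3 -m inch '[[[-0.43,0.08,-0.006],[0,0,0]],[[-0.43,0.08,-0.006],[0,0,0]],[[-0.43,0.08,-0.006],[0,0,0]],[[-0.43,0.08,-0.006],[0,0,0]],[[-0.43,0.08,-0.006],[0,0,0]],[[-0.43,0.08,-0.006],[0,0,0]],[[-0.43,0.08,-0.006],[0,0,0]],[[-0.43,0.08,-0.006],[0,0,0]],[[-0.43,0.08,-0.006],[0,0,0]],[[-0.43,0.08,-0.006],[0,0,0]]]' -1
python3 -m inch '[[[0,0,0],[0,0,0]],[[0,0,0],[0,0,0]]]'
python3 - <<'E'
from h import *
s=manip.sense();im=manip.read_camera("wrist")
np.savez("w1.npz",p=s["eef_pos"],o=s["orientation"]);cv2.imwrite("pics/w1.png",im[:,:,::-1]);print(s["eef_pos"],s["orientation"])
E
```

```text
clock: 2.1
eef_pos: [0.449, 0.3167, 0.1593]
orientation: [-1.572, 0.004, -1.509]
force: [-0.1, 0.2, 0.2]
gripper_width: 0.087
clock: 2.3
eef_pos: [0.4486, 0.316, 0.159]
orientation: [-1.574, 0.004, -1.509]
force: [-0.0, -0.7, 0.0]
gripper_width: 0.087
[0.4486 0.316  0.159 ] [-1.5735  0.0036 -1.509 ]
```

View pics/w1.png

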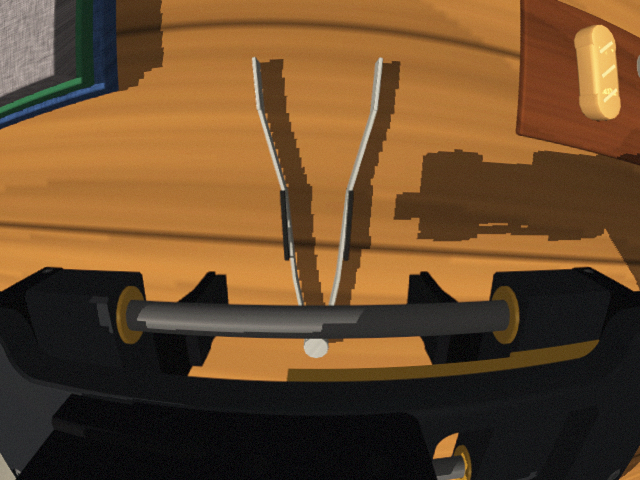

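The wrist view shows the tongs head at (316,348) and the tip ends at (254,59) and (380,60). The left pad's outer face runs (281,190)–(287,260) and the right one's (353,191)–(349,261).

```bash
cat >> h.py <<'E'
def wz(uv,z,pos,ori):
    c=manip.get_calibration("wrist");K=c["intrinsics"];T=c["tool_from_camera"]
    a=np.array([uv[0]-K[0,2],uv[1]-K[1,2]]);r=np.hypot(*a);th=r/K[0,0]
    d=np.r_[a/r*np.sin(th),np.cos(th)]
    W=R.from_euler("xyz",ori).as_matrix()
    o=pos+W@T[:3,3];d=W@T[:3,:3]@d
    return (o+d*(z-o[2])/d[2])[:2]
E
python3 - <<'E'
from h import *
w=np.load("w1.npz");f=lambda u,v,z:wz((u,v),z,w["p"],w["o"])
h=f(316,348,.024);l=f(254,59,.022);r_=f(380,60,.022);P=[f(281,190,.024),f(287,260,.024),f(353,191,.024),f(349,261,.024)]
p=np.mean(P,0);m=(l+r_)/2;d=m-h;u=d/np.linalg.norm(d);n=np.array([-u[1],u[0]])
psi=np.arctan2(d[1],d[0])
print(h,m,psi,np.linalg.norm(d),np.linalg.norm(l-r_));print("pads",[((q-h)@u,(q-h)@n) for q in P])
g=h+.11*u;print("grip",g); plan([g[0],g[1],.06],psi-np.pi/2)
E
```

```text
[0.344  0.3115] [0.5817 0.3254] 0.05843349055927299 0.23816537523762804 0.09489346429868181
pads [(np.float64(0.13707499978730867), np.float64(0.026912319866333374)), (np.float64(0.08127790339840968), np.float64(0.023217279793146514)), (np.float64(0.1365329649943858), np.float64(-0.02773253034473392)), (np.float64(0.08068759938488641), np.float64(-0.02602634375124068))]
grip [0.4538 0.3179]
t 2.35 pos [0.4489 0.3156 0.1592] rpy [-1.5731  0.0037 -1.51  ] F [-0.6138 -0.3282  0.3433] w 0.087 q [0.4068 0.5361 1.7019 0.0054 0.9046 1.9134]
shift [-0.0016  0.0992  0.0052] turn [ 0.0023  0.0024 -0.0037]
```

```bash
python3 -m inch '[[[-0.001,0.03,0.004],[0.002,0.002,-0.004]],[[-0.0015,0.06,0.005],[0.002,0.002,-0.004]],[[-0.0015,0.085,0.005],[0.002,0.002,-0.004]],[[-0.0015,0.1,0.005],[0.002,0.002,-0.004]],[[-0.0015,0.112,0.005],[0.002,0.002,-0.004]],[[-0.0015,0.122,0.005],[0.002,0.002,-0.004]],[[-0.0015,0.13,0.005],[0.002,0.002,-0.004]],[[-0.0015,0.135,0.005],[0.002,0.002,-0.004]],[[-0.0015,0.135,0.005],[0.002,0.002,-0.004]],[[-0.0015,0.135,0.005],[0.002,0.002,-0.004]]]' -1
python3 - <<'E'
from h import *
plan([.4535,.3178,.0205],.0585-np.pi/2)
E
```

```text
clock: 3.35
eef_pos: [0.4537, 0.3181, 0.0246]
orientation: [-1.57, -0.0, -1.512]
force: [-0.2, 0.1, 0.7]
gripper_width: 0.0872
t 3.35 pos [0.4537 0.3181 0.0246] rpy [-1.5705 -0.0001 -1.5118] F [-0.2003  0.0748  0.697 ] w 0.0872 q [ 0.4099  0.766   1.7545 -0.0004  0.6208  1.922 ]
shift [ 0.0003  0.0041 -0.0002] turn [-0.0003  0.0005  0.0001]
```

```bash
python3 -m inch '[[[0,0.002,0],[0,0,0]],[[0,0.004,0],[0,0,0]],[[0,0.004,0],[0,0,0]]]' -1
python3 -m inch '[[[0,0,0],[0,0,0]],[[0,0,0],[0,0,0]],[[0,0,0],[0,0,0]],[[0,0,0],[0,0,0]],[[0,0,0],[0,0,0]],[[0,0,0],[0,0,0]],[[0,0,0],[0,0,0]],[[0,0,0],[0,0,0]]]' 0.0
```

```text
clock: 3.65
eef_pos: [0.4537, 0.3181, 0.0206]
orientation: [-1.57, -0.0, -1.512]
force: [0.2, 0.2, -0.1]
gripper_width: 0.0867
clock: 4.45
eef_pos: [0.4538, 0.3181, 0.0206]
orientation: [-1.57, -0.0, -1.512]
force: [0.2, 0.4, 0.2]
gripper_width: 0.0444
```

```bash
python3 -m inch '[[[0,0,0],[0,0,0]],[[0,0,0],[0,0,0]],[[0,0,0],[0,0,0]],[[0,-0.01,0],[0,0,0]],[[0,-0.025,0],[0,0,0]],[[0,-0.04,0],[0,0,0]],[[0,-0.06,0],[0,0,0]],[[0,-0.08,0],[0,0,0]],[[0,-0.08,0],[0,0,0]],[[0,-0.08,0],[0,0,0]]]' 0.03
python3 - <<'E'
from h import *
s=manip.sense();im=manip.read_camera("wrist")
np.savez("w2.npz",p=s["eef_pos"],o=s["orientation"]);cv2.imwrite("pics/w2.png",im[:,:,::-1]);print(s["eef_pos"],s["orientation"])
im=manip.read_camera("scene");cv2.imwrite("pics/s2.png",cv2.resize(im[60:310,290:590,::-1],None,fx=2.4,fy=2.4,interpolation=cv2.INTER_CUBIC))
E
```

```text
clock: 5.45
eef_pos: [0.4536, 0.3181, 0.101]
orientation: [-1.57, 0.0, -1.512]
force: [0.1, -1.6, -0.5]
gripper_width: 0.0426
[0.4536 0.3181 0.101 ] [-1.5696  0.0002 -1.5116]
```

View pics/w2.png

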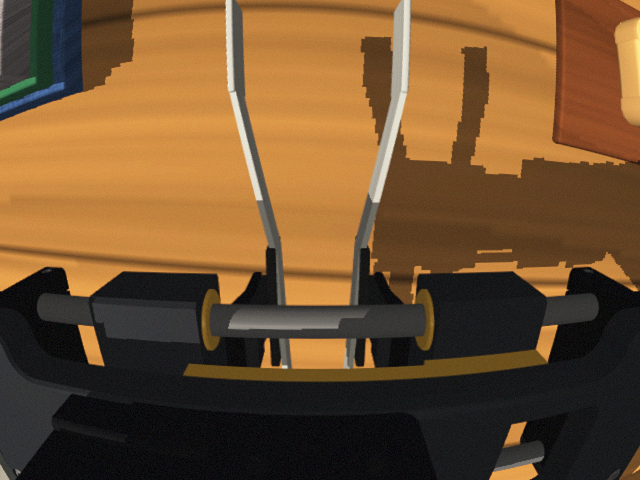

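View pics/s2.png

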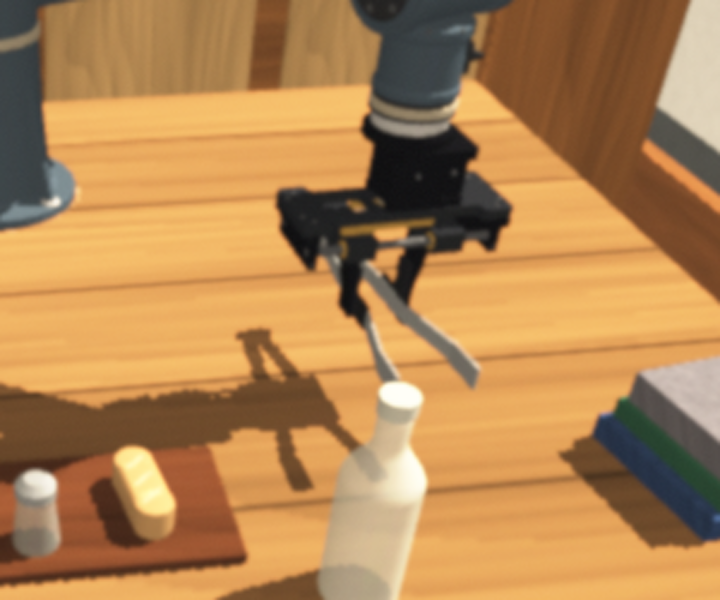

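The tongs came up with the tips open and roughly level. The plate rear corners are at (234,92) and (405,92). Next I'll check the tilt.

```bash
python3 - <<'E'
from h import *
w=np.load("w1.npz");f=lambda u,v,z:wz((u,v),z,w["p"],w["o"])
h=f(316,348,.024);u=np.array([np.cos(.0585),np.sin(.0585)])
for uv in [(261,108),(374,109)]: print("rear",(f(*uv,.022)-h)@u)
A=np.mean([(f(*uv,.022)-np.array([.4538,.3181]))@u for uv in [(261,108),(374,109)]])
w=np.load("w2.npz")
for uv in [(234,92),(405,92)]:
  for z in (.09,.1,.102,.11):
    q=wz(uv,z,w["p"],w["o"]); print(uv,z,(q-w["p"][:2])@u-A, (q-w["p"][:2])@np.array([-u[1],u[0]]))
print(A,"expected top z",.101-.0206+.022)
E
```

```text
rear 0.19980801199944326
rear 0.19931542269162694
(234, 92) 0.09 0.0017210118183650924 0.035149587505419855
(234, 92) 0.1 0.00029932903208795825 0.032896453327082256
(234, 92) 0.102 1.4992474832484226e-05 0.03244582649141477
(234, 92) 0.11 -0.0011223537541892037 0.03064331914874465
(405, 92) 0.09 0.0018881798183185833 -0.03650379161847475
(405, 92) 0.1 0.0004557589424491193 -0.0341542482218965
(405, 92) 0.102 0.000169274767275282 -0.03368433954258083
(405, 92) 0.11 -0.0009766619334203586 -0.03180470482531824
0.08953268663877129 expected top z 0.10239999999999999
```

```bash
python3 - <<'E'
from h import *
plan([.50,-.1265,.15],.0585-np.pi/2)
E
```

```text
t 5.55 pos [0.4529 0.3178 0.0998] rpy [-1.5721 -0.0007 -1.5117] F [ 0.2399  0.354  -1.0174] w 0.0421 q [ 0.4099  0.6353  1.7286 -0.0004  0.7791  1.9219]
shift [ 0.4463 -0.0499  0.0207] turn [0.0013 0.0006 0.0007]
```

```bash
python3 -m inch '[[[0.01,-0.03,0.002],[0,0,0]],[[0.03,-0.05,0.003],[0,0,0]],[[0.06,-0.05,0.004],[0,0,0]],[[0.09,-0.05,0.005],[0,0,0]],[[0.12,-0.05,0.006],[0,0,0]],[[0.15,-0.05,0.007],[0,0,0]],[[0.18,-0.05,0.008],[0,0,0]],[[0.21,-0.05,0.01],[0,0,0]],[[0.24,-0.05,0.011],[0,0,0]],[[0.26,-0.05,0.012],[0,0,0]]]' 0.03
python3 -m inch '[[[0.03,0,0.001],[0,0,0]],[[0.06,0,0.002],[0,0,0]],[[0.09,0,0.004],[0,0,0]],[[0.12,0,0.006],[0,0,0]],[[0.145,0,0.008],[0,0,0]],[[0.165,0,0.009],[0,0,0]],[[0.18,0,0.009],[0,0,0]],[[0.186,0,0.009],[0,0,0]],[[0.186,0,0.009],[0,0,0]],[[0.186,0,0.009],[0,0,0]]]' 0.03
python3 - <<'E'
from h import *
s=manip.sense();im=manip.read_camera("wrist")
np.savez("w3.npz",p=s["eef_pos"],o=s["orientation"]);cv2.imwrite("pics/w3.png",im[:,:,::-1]);print(s["eef_pos"],s["orientation"])
plan([.50,-.1265,.15],.0585-np.pi/2)
E
```

```text
clock: 6.55
eef_pos: [0.4797, 0.0572, 0.1489]
orientation: [-1.574, -0.001, -1.513]
force: [-0.0, 0.2, -1.6]
gripper_width: 0.0424
clock: 7.55
eef_pos: [0.4989, -0.127, 0.1486]
orientation: [-1.576, 0.0, -1.513]
force: [0.4, 0.1, -0.8]
gripper_width: 0.0427
[ 0.4989 -0.127   0.1486] [-1.5756  0.0005 -1.5128]
t 7.6 pos [ 0.499  -0.1269  0.1488] rpy [-1.5754  0.0003 -1.5123] F [-0.0213  0.7594 -0.2056] w 0.0423 q [-0.4651  0.5177  1.7909 -0.0028  0.8371  1.049 ]
shift [-0.0003 -0.0012  0.001 ] turn [ 0.0046  0.     -0.0003]
```

View pics/w3.png

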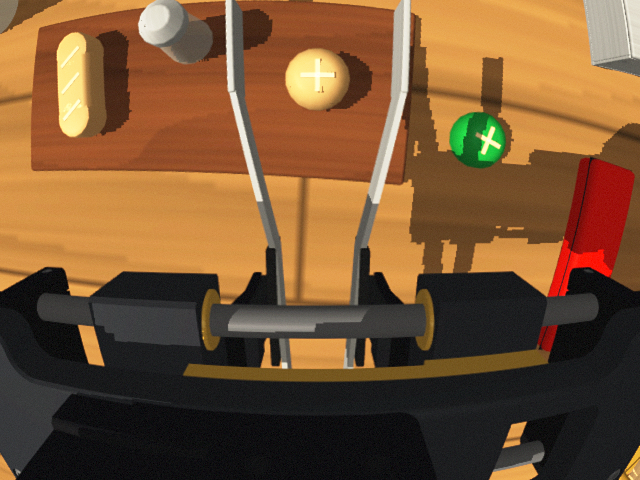

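The plates straddle the roll, which is centred at about (318,79) with its cross at (317,75). The shaker is well clear to the left. Next, the roll's position relative to the tips.

```bash
python3 - <<'E'
from h import *
w=np.load("w3.npz")
im=cv2.imread("pics/w3.png");hsv=cv2.cvtColor(im,cv2.COLOR_BGR2HSV)
m=cv2.inRange(hsv,(12,40,150),(28,185,255));m[:,:270]=0;m[:,372:]=0;m[:30]=0;m[125:]=0
c=max(cv2.findContours(m,0,2)[0],key=cv2.contourArea);print(cv2.minEnclosingCircle(c),cv2.contourArea(c),cv2.boundingRect(c))
ps=w["o"][2]+np.pi/2;u=np.array([np.cos(ps),np.sin(ps)]);n=np.array([-u[1],u[0]])
for uv,z in [((318,79),.029),((317,75),.046),((285,79),.027),((350,79),.027)]:
    q=wz(uv,z,w["p"],w["o"]);print(uv,q,"along",(q-w["p"][:2])@u,"lat",(q-w["p"][:2])@n)
E
```

```text
((315.3603210449219, 78.82708740234375), 31.476478576660156) 2828.5 (285, 48, 61, 63)
(318, 79) [ 0.6123 -0.1206] along 0.11360820911978677 lat -0.0001217665316228169
(317, 75) [ 0.6122 -0.1199] along 0.11353383556169391 lat 0.0005388663569874329
(285, 79) [ 0.6116 -0.0973] along 0.11422422296437104 lat 0.023136278993360793
(350, 79) [ 0.6143 -0.1431] along 0.1142316424788362 lat -0.02267490662527623
```

```bash
python3 -m inch '[[[0,0.015,0.003],[0.005,0,0]],[[0,0.035,0.003],[0.005,0,0]],[[0,0.055,0.003],[0.005,0,0]],[[0,0.07,0.003],[0.005,0,0]],[[0,0.082,0.003],[0.005,0,0]],[[0,0.092,0.003],[0.005,0,0]],[[0,0.1,0.003],[0.005,0,0]],[[0,0.106,0.003],[0.005,0,0]],[[0,0.11,0.003],[0.005,0,0]],[[0,0.11,0.003],[0.005,0,0]]]' 0.03
python3 - <<'E'
from h import *
plan([.5015,-.1265,.0368],.0585-np.pi/2)
s=manip.sense();im=manip.read_camera("wrist")
np.savez("w4.npz",p=s["eef_pos"],o=s["orientation"]);cv2.imwrite("pics/w4.png",im[:,:,::-1])
im=manip.read_camera("scene");cv2.imwrite("pics/s4.png",cv2.resize(im[130:330,170:420,::-1],None,fx=3,fy=3,interpolation=cv2.INTER_CUBIC))
E
```

```text
clock: 8.6
eef_pos: [0.5014, -0.1267, 0.0385]
orientation: [-1.571, 0.001, -1.512]
force: [0.0, 0.0, -0.5]
gripper_width: 0.0425
t 8.6 pos [ 0.5014 -0.1267  0.0385] rpy [-1.5709  0.0006 -1.5123] F [ 0.0142  0.0329 -0.5038] w 0.0425 q [-0.4641  0.7173  1.8459  0.0008  0.5787  1.0476]
shift [-0.0002  0.0017  0.0001] turn [ 0.0001 -0.     -0.0006]
```

View pics/w4.png

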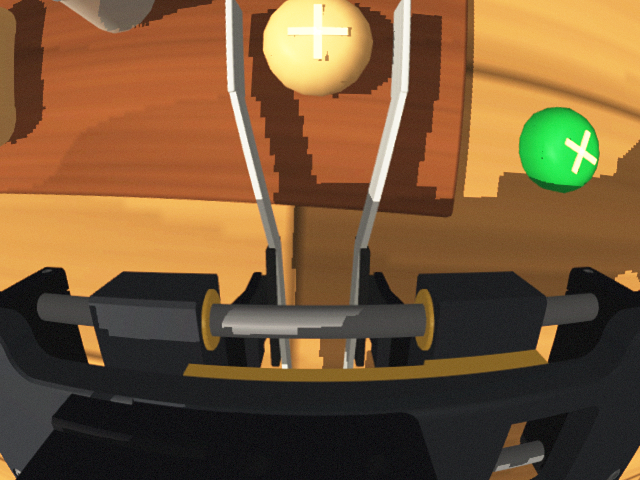

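View pics/s4.png

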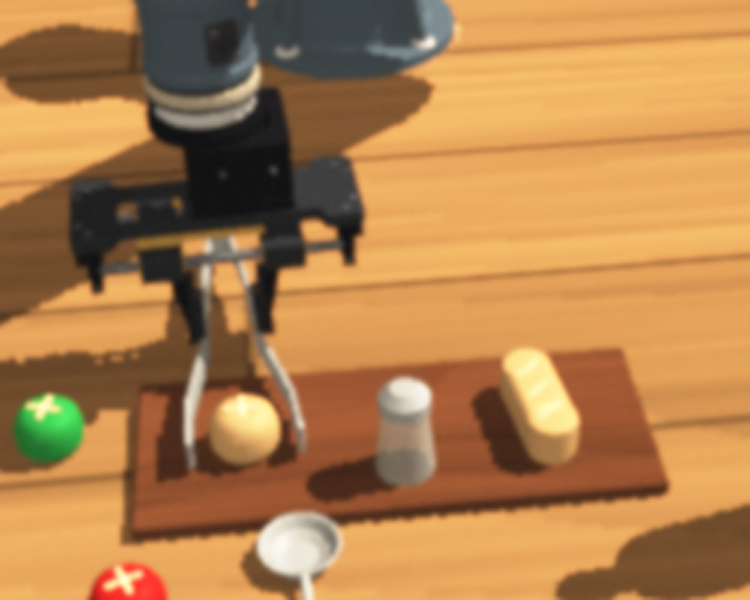

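The roll (centre ~(318,40)) sits between the plates at columns 235 and 402, with the shaker clear. I'll drop the last 1.5 mm and close.

```bash
python3 -m inch '[[[0,0.0015,0],[0,0,0]],[[0,0.0015,0],[0,0,0]],[[0,0.0015,0],[0,0,0]],[[0,0.0015,0],[0,0,0]]]' 0.15
python3 -m inch '[[[0,0,0],[0,0,0]],[[0,0,0],[0,0,0]],[[0,0,0],[0,0,0]],[[0,0,0],[0,0,0]]]' 0.24
python3 -m inch '[[[0,0,0],[0,0,0]],[[0,0,0],[0,0,0]],[[0,0,0],[0,0,0]],[[0,0,0],[0,0,0]],[[0,0,0],[0,0,0]],[[0,0,0],[0,0,0]]]' 0.34
python3 - <<'E'
from h import *
s=manip.sense();im=manip.read_camera("wrist");print(s["joint_efforts"],s["force"])
cv2.imwrite("pics/w5.png",im[:,:,::-1])
E
```

```text
clock: 9.1
eef_pos: [0.5017, -0.1269, 0.0376]
orientation: [-1.57, -0.0, -1.512]
force: [0.2, -0.6, -0.9]
gripper_width: 0.0376
clock: 9.5
eef_pos: [0.5017, -0.1269, 0.0376]
orientation: [-1.57, -0.0, -1.512]
force: [-0.5, -0.0, -1.6]
gripper_width: 0.0336
clock: 10.1
eef_pos: [0.5017, -0.1268, 0.0376]
orientation: [-1.57, -0.0, -1.512]
force: [-0.7, 0.5, -0.3]
gripper_width: 0.0318
[ -0.0153 -41.5937  -6.765    0.0414  -0.0635   0.0037] [-0.7049  0.5219 -0.2832]
```

View pics/w5.png

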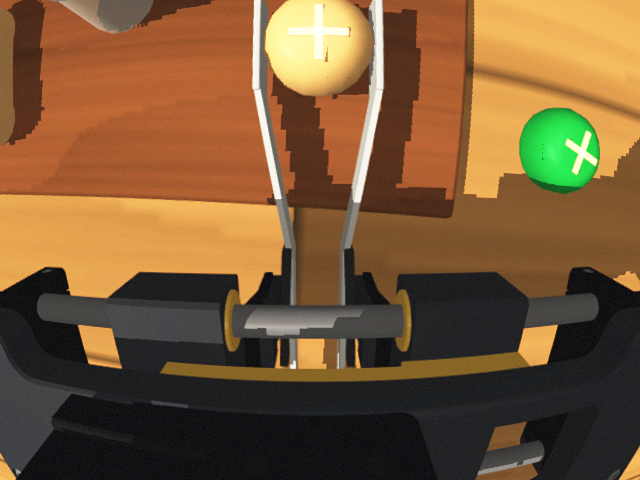

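Closed on the roll at 31.8 mm, as expected. I'll firm the squeeze and lift slowly.

```bash
python3 -m inch '[[[0,0,0],[0,0,0]],[[0,0,0],[0,0,0]],[[0,0,0],[0,0,0]],[[0,0,0],[0,0,0]]]' 0.6
python3 -m inch '[[[0,-0.003,0],[0,0,0]],[[0,-0.008,0],[0,0,0]],[[0,-0.015,0],[0,0,0]],[[0,-0.025,0],[0,0,0]],[[0,-0.035,0],[0,0,0]],[[0,-0.045,0],[0,0,0]],[[0,-0.055,0],[0,0,0]],[[0,-0.06,0],[0,0,0]],[[0,-0.06,0],[0,0,0]]]'
python3 - <<'E'
from h import *
im=manip.read_camera("wrist")
cv2.imwrite("pics/w6.png",im[:,:,::-1])
im=manip.read_camera("scene");cv2.imwrite("pics/s6.png",cv2.resize(im[130:330,170:420,::-1],None,fx=3,fy=3,interpolation=cv2.INTER_CUBIC))
E
```

```text
clock: 10.55
eef_pos: [0.5017, -0.1269, 0.0376]
orientation: [-1.57, -0.0, -1.512]
force: [-0.0, -0.6, -1.0]
gripper_width: 0.0313
clock: 11.45
eef_pos: [0.5022, -0.1271, 0.0986]
orientation: [-1.568, -0.001, -1.512]
force: [-0.7, 0.2, -1.0]
gripper_width: 0.0315
```

View pics/w6.png

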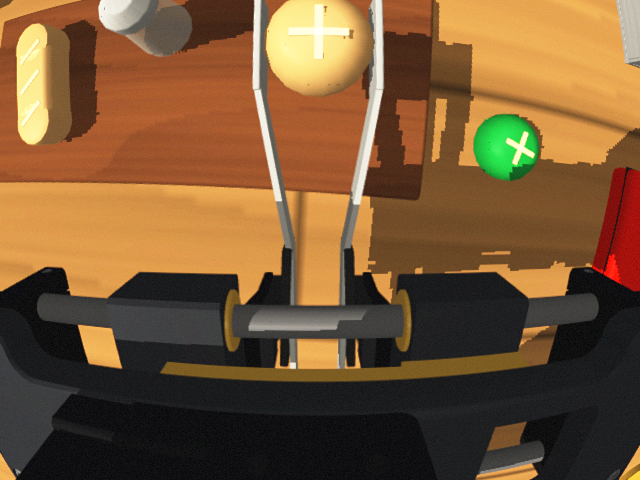

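View pics/s6.png

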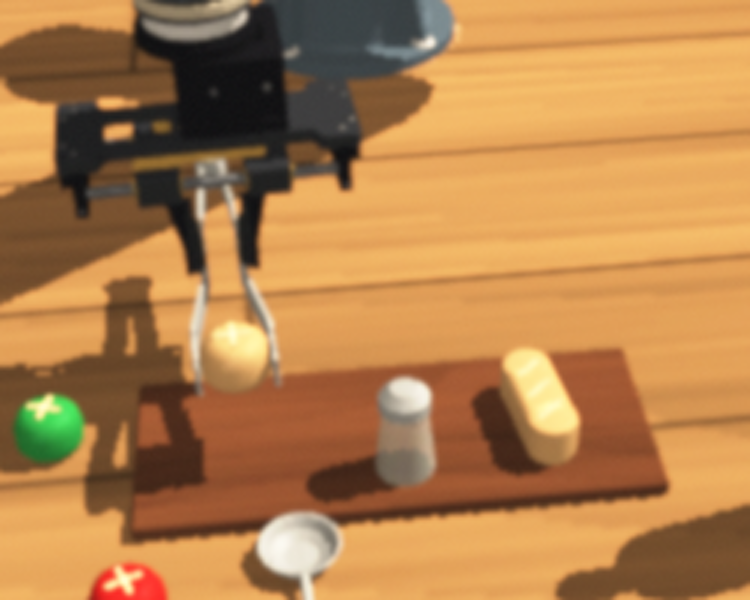

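The roll is up between the plates, in the same place in the wrist view (318,40), and the board items haven't moved. Next I'll lift it another 14 cm.

```bash
python3 -m inch '[[[0,-0.01,0],[0,0,0]],[[0,-0.025,0],[0,0,0]],[[0,-0.045,0],[0,0,0]],[[0,-0.065,0],[0,0,0]],[[0,-0.085,0],[0,0,0]],[[0,-0.105,0],[0,0,0]],[[0,-0.12,0],[0,0,0]],[[0,-0.132,0],[0,0,0]],[[0,-0.138,0],[0,0,0]],[[0,-0.14,0],[0,0,0]]]'
python3 -m inch '[[[0,0,0],[0,0,0]],[[0,0,0],[0,0,0]],[[0,0,0],[0,0,0]],[[0,0,0],[0,0,0]],[[0,0,0],[0,0,0]],[[0,0,0],[0,0,0]],[[0,0,0],[0,0,0]],[[0,0,0],[0,0,0]]]'
python3 - <<'E'
from h import *
im=manip.read_camera("wrist")
cv2.imwrite("pics/w7.png",im[:,:,::-1])
im=manip.read_camera("scene");cv2.imwrite("pics/s7.png",im[:,:,::-1])
im=manip.read_camera("top");cv2.imwrite("pics/t7.png",im[:,:,::-1])
E
```

```text
clock: 12.55
eef_pos: [0.5014, -0.1268, 0.2381]
orientation: [-1.569, -0.0, -1.512]
force: [-0.3, 0.5, -1.5]
gripper_width: 0.0314
clock: 13.35
eef_pos: [0.5014, -0.1268, 0.2381]
orientation: [-1.569, -0.0, -1.512]
force: [-0.1, -0.7, -1.8]
gripper_width: 0.0315
```

View pics/w7.png

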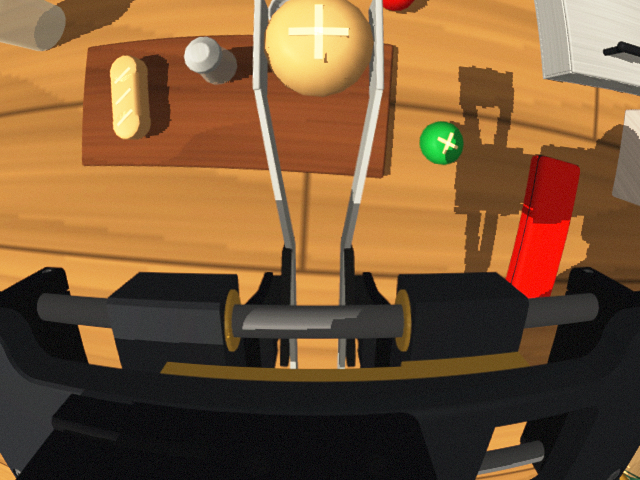

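View pics/s7.png

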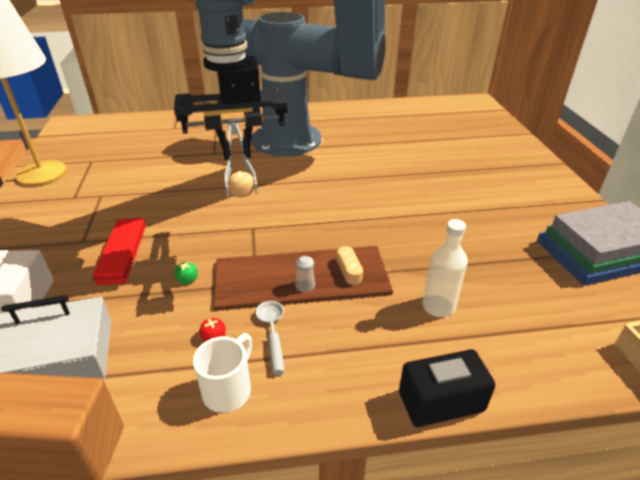

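View pics/t7.png

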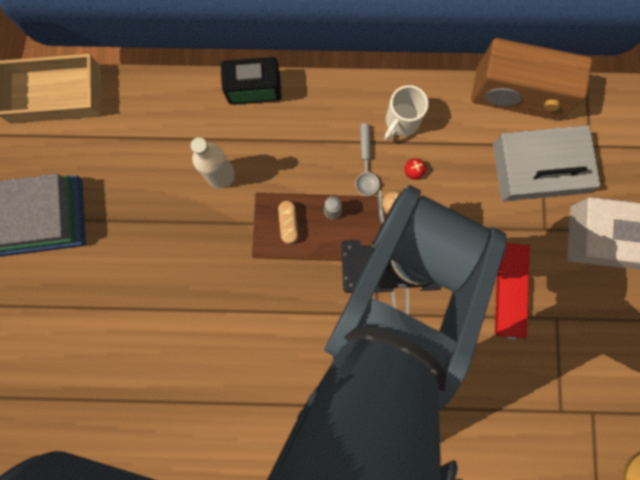

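The roll hangs in the tongs: scene (240,183), wrist view still (318,40). Everything else is where it was. The TCP is at z 0.238, so the roll is about 0.23 m up. Handing in.

```bash
python3 - <<'E'
from h import *
print(tri((240,183),(393,202)));print(manip.sense()["gripper_width"]);print(manip.close_job())
E
```

```text
(array([ 0.6146, -0.1194,  0.2309]), np.float64(0.002327550635043477))
0.03166893738904671
the job is handed in; nothing more can be done
None
```

The round roll is held up in the tongs, about 23 cm above the work surface. I took that surface as the crate top, since the tongs and board rest on it. I handed the job in with the arm holding still, at about 13.5 s of the 42 s allowed.

- **What I did:** I gripped the tongs by their pads and carried them half-squeezed and level to the board. I then lowered them around the round roll, closed them to about 31.5 mm over the pads, and lifted straight up.
- **Last checks:** Triangulating the roll from the scene and top pictures put its centre at z = 0.231 m. The roll stayed at the same place in the wrist view all through the lift, so it was not slipping.
- **Other things:** The long roll, shaker, bottle, spoon, pen case and look-alikes looked unmoved in the scene and top views. The wrist force reading stayed under 2 N throughout, and the gripper stayed well clear of both rolls.
- **Small disagreement:** The tongs' tips measured about 5 mm closer to the head than the stated length (238 mm against about 243 mm). This didn't affect the grip, and no check failed.

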